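# Feed a calibration puck round the curved transfer track

### The job

Pick up the white calibration puck, lay it flat on the yellow ring of the transfer track's open loading bay and let go of it. Then push it along the channel from behind, under the blue lips and round the bend, until it sits fully home against the grey reader stop at the far end, and leave it there. Do not knock over or shift the other things on the bench.

Things in the scene. Friction and masses are not known exactly. Their poses are not given: they have to be found in the camera images.
- puck_center (a point): Centre (half-way up, 7 mm above its underside) of the white round calibration puck, a disc 54 mm across and 14 mm high, 60 g, lying flat on the bench at the start. z axis up out of its top face. Grip it across the rim.
- track: L-shaped transfer track fixed to the bench at a changing place and yaw; origin on the bench top under its middle, z up; its coordinates below are in mm. Grey plate 6 mm thick (top = track floor), black rails 60 mm apart. Centre line: loading bay (-60, 110), straight along -y to (-60, 0), left-hand quarter bend of radius 70 about (10, 0) to (10, -70), straight along +x to the stop face at x = 87.
- loading_bay (a point): Centre of the yellow ring (61 mm across) on the bare plate of the loading bay, at floor level, 6 mm above the bench; axes as track: the way into the channel is along -y. At (-60, 110) mm of the track; the bare plate reaches 45 mm behind it, 35 mm ahead and 47 mm to each side, with no rails there.
- mouth (a point): Centre line at track (-60, 50), floor level, axes as track. From here to the stop the rails carry blue lips reaching 7 mm inward on both sides: a slot 46 mm wide stays open above. Lip underside 18 mm, top 22 mm above the floor; the puck slides under and cannot be lifted out, fingertips reach it through the slot. Before it (25 mm long) rails without lips flare from 60 to 84 mm apart.
- corner (a point): Middle of the bend on the channel's centre line, at floor level. The rails and the floor are slippery plastic (sliding friction about 0.25); pushed mainly along the channel the puck glides round on the outer rail, pushed steeply at the rail it wedges.
- home (a point): Where the middle of the puck's underside is when it touches the stop, on the centre line at track (60, -70), 27 mm before the stop face, floor level; axes as track: the puck arrives along +x. The grey stop with its reader head rises 29 mm above the floor.
- lens_cap: Black lens cap, 51 mm across, 10 mm high, a bystander that looks like a black puck; it may lie in either of the two spots where the puck may lie. Origin at its underside.
- timer: Grey bench timer with a dark display, 32x58x45 mm, bystander. Origin at its underside.
- parts_box_b: Blue parts box with a grey lid, 60x68x25 mm, bystander. Origin at its underside.
- cotton_buds: White tub of pink cotton buds, 77 mm across, 80 mm high, bystander. Origin at its underside.
- solvent_bottle: Clear dispensing bottle with a blue collar, 63 mm across, 122 mm high, bystander. Origin at its underside.
- test_nest: Black test fixture fixed to the bench between the puck and the track, always in the same place: base 155 mm (x) by 180 mm (y), with a press frame tilted open that rises to about 0.18 m. An obstacle: carry the hand over or in front of it. Origin at the middle of its underside.
Mind the look-alikes: they are no part of the job. What is meant by the part that bears puck_center is not pink or purple, and is the smaller of those in its own colour.

How it is judged:
On the way, in this order (a step that is already met when the one before it is completed fails the run):
1. the puck lies flat on the loading bay, its centre within 18 mm of the ring's centre, let go (horizontal distance between puck_center and loading_bay below 0.018 m and z of puck_center in the frame of loading_bay between 0.004 and 0.01 m and angle between puck_center's own z axis and vertical below 0.1 rad and contact force between the fingers and puck below 0.1 N), for 0.2 s.
2. the puck passes through the middle of the bend, lying in the channel (horizontal distance between puck_center and corner below 0.025 m and z of puck_center in the frame of corner below 0.012 m), for 0.04 s.
At the end, for the whole second after the job is handed in: The puck lies flat and at rest in the channel within 5 mm of touching the reader stop, under the lips, with the fingers off it (x of puck_center in the frame of home between -0.005 and 0.005 m and y of puck_center in the frame of home between -0.006 and 0.006 m and z of puck_center in the frame of home below 0.01 m and angle between puck_center's own z axis and vertical below 0.1 rad and linear speed of puck below 0.01 m/s and contact force between the fingers and puck below 0.1 N).
It fails at once if a bystander is shifted by more than 25 mm (distance of any of lens_cap, timer, parts_box_b, cotton_buds, solvent_bottle from where it was at the start of the episode above 0.025 m).
It also fails if it takes over 58 s, if anything falls off the work surface, if the arm or the gripper's body presses on something with over 40 N, if the wrist force passes 120 N, or if a joint passes its speed limit or range.

### The arm

A 6-joint arm with a two-finger parallel gripper is mounted at the origin on a cart in front of the work surface, level with it; the furniture and walls round the work are solid. World frame = base frame: x ahead of the robot, y to its left, z up, the work surface at z = 0. Lengths are in m, angles in rad, forces in N, time in s.
With the tool pointing down it reaches from about 0.225 to 0.875 m from the base axis. Payload 3.4 kg.
Tool frame: the origin (TCP) lies at the very end of the fingers, on their centre line; the grasp point (between the pads) lies 19 mm behind it; z points along the fingers, y is the direction in which the jaws open and shut (so a half turn about z gives the same grasp; the last joint's range is limited). The gripper opens to 85 mm and grips with 20 to 120 N. Pads are 22 mm wide; open, the fingers measure 114 mm over their backs; the gripper's body (76 mm by 85 mm) begins 54 mm behind the grasp point. The pads swing forward as they close: fully open they stand 13 mm farther back than shut.
Start: joints at [1.075, 0.276, 1.505, -0, 1.361, -0.121], TCP at [0.211, 0.535, 0.231] pointing down, gripper open.
Joint ranges: [-2.89, 2.89], [-0.75, 2.08], [0.22, 2.7], [-1.18, 4.32], [0.11, 2.71], [-2.7, 2.7]. Speed limits (rad/s): [2.57, 2.57, 3.14, 3.14, 3.14, 3.14].

### API

Orientations are given as a unit quaternion [w, x, y, z].
In Python, from rig import get_state, get_image, camera_model, sign_off gives the robot as it stands. The module is installed in compiled form; this text tells all that it offers.
- The arm moves only by the tool drive_tool, never from a script. Its argument "motion" is text: rows parted by semicolons, each of 7 numbers parted by spaces: the turn, a rotation vector about the tool's x, y, z in degrees, then the shift along the tool's x, y, z in m, then the opening in per cent of the stroke, from 0 (shut) to 100 (fully open). In form: wx wy wz tx ty tz hand; .... A call has 1 to 12 rows; each row shifts and turns the pose as measured when the row begins, along the tool's axes as they then stand; what a row does not reach is not made up. A row lasts 1/8 s, in which the tool goes at most 62.5 mm and 10.7 degrees, less where a joint would pass 70% of its speed; a pose out of reach is approached as far as the arm can. A call is refused whole if a number of a shift passes 0.0625 or a number of a turn 10.7, either way. A call with a gripper value outside its range is refused whole. The fingers move at their own pace and stop on an object; "newtons" is the grip in N (left out, the last holds). Time passes only in rows, so rows that do not move let the fingers close. It gives the time, the measured TCP pose, the force and the opening at its end, in the units of the state.
- get_state(): the state, without advancing time (a new reading comes with each control period).
- get_image(name): name is "scene" or "side" or "wrist"; returns (picture, depth): 384x512x3 uint8, red, green, blue; 384x512 float32, m along the optical axis (not along the pixel's ray), 0 where there is no reading.
- camera_model(name): a dict with "camera_matrix" (3x3 intrinsics, pixels), "cam_to_world" (4x4, takes a point from camera to world coordinates); the wrist camera has in their place "T_tool_cam" (4x4, takes a point from camera to tool coordinates, whose origin is the TCP and whose axes are the flange's). Camera axes: x right, y up, looking along -z (the intrinsics and any distortion apply to the point x, -y, -z); pixel columns grow to the right and rows downward; lengths in m; the calibration is good to about 2 mm. A picture is of the moment at which its call begins: read the wrist's pose just before it. camera_model takes no time and is no camera call.
- sign_off(): hands the job in, once; it reports no verdict.
The state is a dict: "clock": time; "qpos": joint angles; "qd": joint speeds; "effort": joint torques, N m; "position": TCP position; "ee_rot": TCP orientation; "contact_force": force on the tool from outside, world axes, zero at the start; "moment": the same for the moment, N m; "width": finger opening in m.
Only numpy, scipy, OpenCV 4.12 (cv2) and the standard library are available. Lean on these libraries where they do the work, as an engineer would, in place of code of your own. Each camera call takes 0.05 s, during which the arm holds its last target.

## Working session

There is one attempt and no reset: what is moved stays moved. The work goes in short steps, Python scripts to look and compute and a tool call to move; the robot and the scene stay as the last step left them, time stands still between calls to the robot, and variables do not carry over. Pictures are saved under pics/ and viewed, and the job is handed in when it is done.

Besides the shell and the picture viewer there is one more tool, called after ">>>" by a JSON object that holds its "name" and its "arguments", one argument or row to a line. drive_tool: Moves the arm, as the interface text tells. Its arguments: {"type":"object","properties":{"motion":{"type":"string"},"newtons":{"type":"number"}},"required":["motion"]}

```bash
mkdir -p pics; cat > h.py <<'E'
import numpy as np, cv2
from rig import *
def grab(n,tag):
    s=get_state(); im,d=get_image(n); 
    cv2.imwrite(f'pics/{tag}.png',cv2.cvtColor(im,cv2.COLOR_RGB2BGR)); np.savez(f'pics/{tag}.npz',im=im,d=d,p=s['position'],q=s['ee_rot'])
    return im,d,s
def R(q):
    w,x,y,z=q
    from scipy.spatial.transform import Rotation as r
    return r.from_quat([x,y,z,w]).as_matrix()
def cloud(n,d,s=None,p=None,q=None):
    m=camera_model(n); K=np.array(m['camera_matrix'])
    v,u=np.mgrid[0:d.shape[0],0:d.shape[1]]
    P=np.stack([(u-K[0,2])/K[0,0]*d,-(v-K[1,2])/K[1,1]*d,-d,np.ones_like(d)],-1)
    if 'cam_to_world' in m: T=np.array(m['cam_to_world'])
    else:
        W=np.eye(4); W[:3,:3]=R(q if s is None else s['ee_rot']); W[:3,3]=p if s is None else s['position']
        T=W@np.array(m['T_tool_cam'])
    return (P@T.T)[...,:3]
E
python3 - <<'E'
from h import *
print({k:v for k,v in camera_model('scene').items()},camera_model('wrist'))
a,_,s=grab('scene','s0');b,_,_=grab('side','d0')
print(s)
E
```

```text
{'camera_matrix': array([[407.58907278,   0.        , 249.56720114],
       [  0.        , 407.58907278, 191.70310703],
       [  0.        ,   0.        ,   1.        ]]), 'cam_to_world': array([[ 0.60638373,  0.58372353, -0.53996815, -0.07949078],
       [-0.79516817,  0.44298193, -0.41409491, -0.60506024],
       [-0.00252081,  0.68046591,  0.73277541,  0.9389719 ],
       [ 0.        ,  0.        ,  0.        ,  1.        ]])} {'camera_matrix': array([[268.37240205,   0.        , 256.27187305],
       [  0.        , 268.37240205, 193.24503597],
       [  0.        ,   0.        ,   1.        ]]), 'T_tool_cam': array([[-3.21161772e-04,  9.61401452e-01,  2.75149314e-01,
         7.01760876e-02],
       [ 9.99999913e-01,  2.35124855e-04,  3.45675465e-04,
        -5.58627611e-04],
       [ 2.67638452e-04,  2.75149401e-01, -9.61401444e-01,
        -1.43043659e-01],
       [ 0.00000000e+00,  0.00000000e+00,  0.00000000e+00,
         1.00000000e+00]])}
{'clock': 0.0, 'qpos': array([ 1.07498365e+00,  2.76621672e-01,  1.50614175e+00,  5.49304320e-06,
        1.36069664e+00, -1.20990146e-01]), 'qd': array([-2.30875473e-03,  1.87709194e-03, -1.18616322e-03, -4.91710331e-05,
        8.92979519e-04,  4.79158119e-04]), 'effort': array([ 7.04158228e-04, -4.16771042e+01, -2.45807219e+01, -1.38625492e-04,
        1.10620927e-02, -6.43234330e-06]), 'position': array([0.21025605, 0.5346112 , 0.23042107]), 'ee_rot': array([-2.85971638e-04,  1.86316599e-01,  9.82489315e-01, -8.88837039e-04]), 'contact_force': array([ 0.84879484,  0.60036426, -0.37796906]), 'moment': array([ 0.07315056,  0.00854044, -0.01822911]), 'width': 0.08547569525822364}
```

View pics/s0.png

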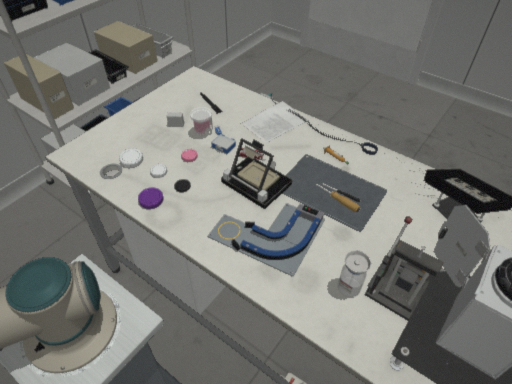

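View pics/d0.png

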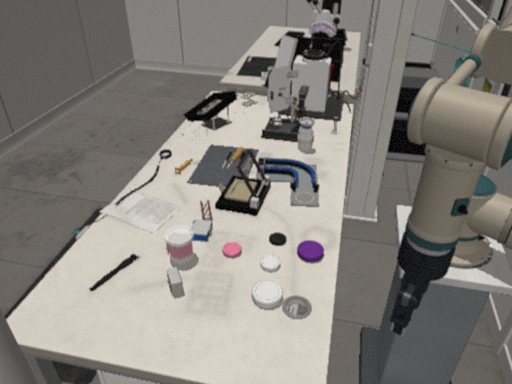

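The scene view shows a small white disc at (158,171) and a larger white one at (131,157). There are also pink (189,155), purple (150,198) and black (182,185) discs. The track has its ring at (229,230) and its stop at (310,210).

```bash
python3 - <<'E'
from h import *
f=np.load('pics/s0.npz'); P=cloud('scene',f['d'])
for n,(u,v) in dict(small=(158,170),big=(131,157),pink=(189,155),black=(182,185),purp=(150,197),ring=(229,230),stop=(310,210),bench=(170,210),glassring=(111,171)).items():
    print(n,P[v,u].round(4))
im=f['im'].astype(int)
# yellow ring
hsv=cv2.cvtColor(f['im'],cv2.COLOR_RGB2HSV)
m=(hsv[...,0]>15)&(hsv[...,0]<35)&(hsv[...,1]>90)
m[:, :205]=0;m[:,250:]=0;m[:215]=0;m[250:]=0
q=P[m];print('ring',len(q),q.mean(0),q.min(0),q.max(0))
for n,(u,v) in dict(small=(158,171),big=(131,157),black=(182,185),pink=(189,155)).items():
    c=P[v-2,u]; z=P[...,2]; mm=(np.hypot(P[...,0]-c[0],P[...,1]-c[1])<.06)&(z>.006)
    q=P[mm]; print(n,len(q),q.mean(0),np.ptp(q,0),np.percentile(q[:,2],80))
m=(hsv[...,0]>100)&(hsv[...,0]<120)&(hsv[...,1]>120); m[:,:235]=0;m[:200]=0;m[265:]=0;m[:,325:]=0
q=P[m];print('blue',len(q),q.mean(0),q.min(0),q.max(0))
E
python3 -c "
import cv2;a=cv2.imread('pics/s0.png')
cv2.imwrite('pics/s0a.png',cv2.resize(a[190:280,200:340],None,fx=5,fy=5,interpolation=2))
cv2.imwrite('pics/s0b.png',cv2.resize(a[100:220,90:250],None,fx=4.5,fy=4.5,interpolation=2))"
```

```text
small [0.4994 0.2155 0.0124]
big [0.4832 0.325  0.0212]
pink [0.6148 0.1856 0.0116]
black [0.5006 0.1095 0.0074]
purp [0.3986 0.1447 0.017 ]
ring [ 0.454  -0.1207  0.0039]
stop [ 0.6352 -0.2779  0.0348]
bench [ 0.408   0.0723 -0.0015]
glassring [ 0.7266  0.9627 -0.6075]
ring 36 [ 0.4481483  -0.12202686  0.0057121 ] [ 0.42170506 -0.15196089  0.00173022] [ 0.48333768 -0.08756057  0.0094872 ]
small 170 [0.50071794 0.21595849 0.01269095] [0.05323642 0.05562414 0.01141227] 0.014780544516725459
big 352 [0.48395099 0.32821196 0.01883618] [0.08653642 0.07501349 0.02068283] 0.021791971108383868
black 147 [0.50097184 0.10974854 0.00889607] [0.05138387 0.05164185 0.00789468] 0.010240638957009152
pink 150 [0.61568513 0.18769765 0.0129259 ] [0.0521559  0.05731775 0.01227857] 0.014936364035569749
blue 724 [ 0.50567944 -0.26923238  0.02833489] [-0.07949078 -0.60506024  0.00917869] [ 0.62705119 -0.17512884  0.9389719 ]
```

View pics/s0a.png

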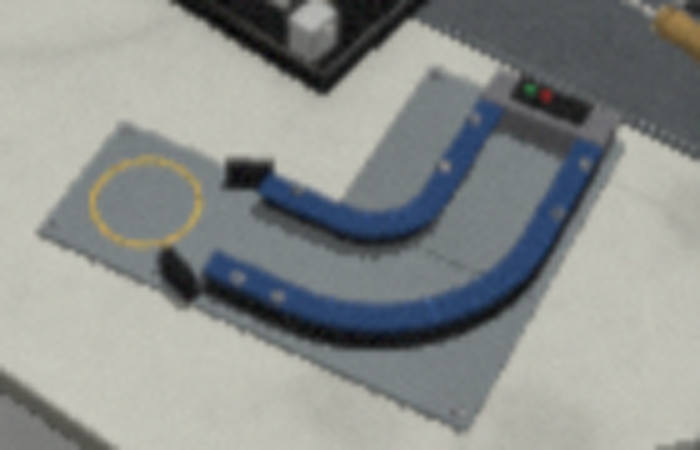

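View pics/s0b.png

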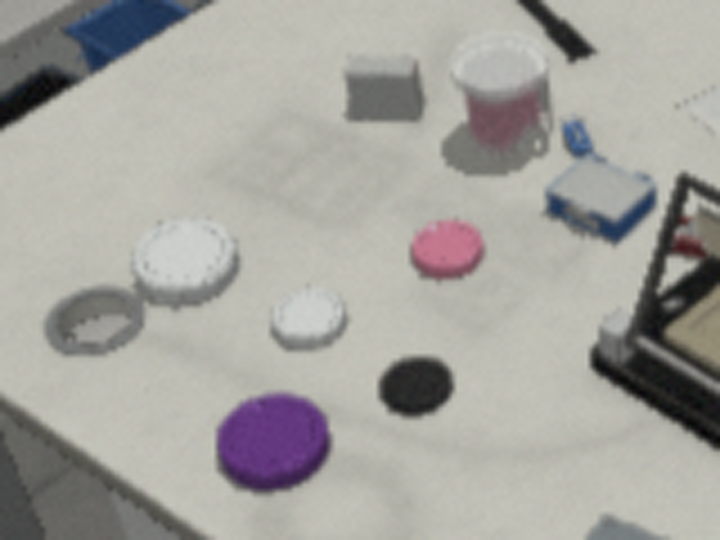

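The puck is the 54 mm white disc at about (0.501, 0.216). I'm going above it and will refine its position with the wrist camera.

>>> {"name": "drive_tool", "arguments": {
  "motion": "0 0 0 -0.048 -0.024 0 100;0 0 0 -0.048 -0.024 0 100;0 0 0 -0.048 -0.024 0 100;0 0 0 -0.048 -0.024 0 100;0 0 0 -0.048 -0.024 0 100;0 0 0 -0.048 -0.024 0 100;0 0 0 -0.048 -0.024 0 100;0 0 10 0 0 0 100;0 0 10 0 0 0 100;0 0 10 0 0 0 100;0 0 10 0 0 0 100;0 0 10 0 0 0 100"
}}

```text
clock: 1.6
position: [0.4682, 0.2452, 0.2246]
ee_rot: [-0.002, 0.596, 0.803, -0.005]
contact_force: [-0.3, -0.5, 0.4]
width: 0.0856
```

```bash
python3 - <<'E'
from h import *
_,_,s=grab('wrist','w1'); print(s['position'],s['ee_rot'],s['contact_force'],R(s['ee_rot']).round(3))
E
```

```text
[0.4682206  0.24520183 0.22456569] [-0.00170751  0.59555668  0.80329727 -0.00477661] [-0.28967862 -0.52046441  0.43549357] [[-0.291  0.957 -0.008]
 [ 0.957  0.291 -0.006]
 [-0.003 -0.01  -1.   ]]
```

View pics/w1.png

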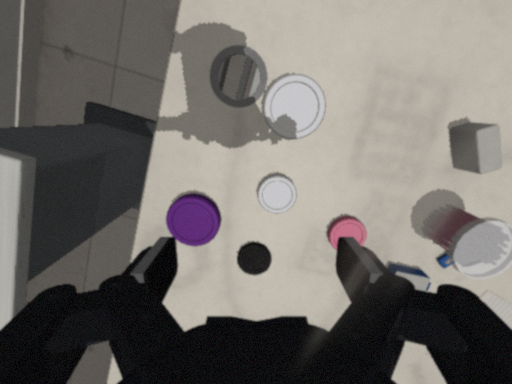

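The wrist view shows the small white puck at (277,194), the cap at (254,258) and the pink disc at (347,235).

```bash
cat >> h.py <<'E'
def rel(s,target,yaw=None):
    Rm=R(s['ee_rot']); d=Rm.T@(np.array(target)-s['position'])
    return d.round(4)
def yawy(s):
    Rm=R(s['ee_rot']); return np.degrees(np.arctan2(Rm[1,1],Rm[0,1]))
E
python3 - <<'E'
from h import *
f=np.load('pics/w1.npz'); P=cloud('wrist',f['d'],p=f['p'],q=f['q'])
for r,(u,v) in dict(puck=(277,194),pink=(347,235),cap=(254,258),big=(295,105),purp=(194,220)).items():
    c=P[v,u]; m=(np.hypot(P[...,0]-c[0],P[...,1]-c[1])<.06)&(P[...,2]>.007)&(P[...,2]<.03)
    q=P[m]; (cx,cy),rad=cv2.minEnclosingCircle(q[:,:2].astype(np.float32)); print(r,c.round(4),q.mean(0).round(4),cx,cy,rad,np.median(q[:,2]))
s=get_state();print(yawy(s),rel(s,[.5007,.216,.1]))
print(P[300:,120:400][:,:,2].max(), P[300,150],P[280,150])
E
```

```text
puck [0.5026 0.2205 0.0129] [0.5022 0.2209 0.014 ] 0.5027360320091248 0.21950174868106842 0.027267657220363617 0.01401304050867927
pink [0.6178 0.1915 0.0126] [0.6145 0.1979 0.0138] 0.6177965402603149 0.19151467084884644 0.027010060846805573 0.014051687103041444
cap [0.5012 0.1152 0.0099] [0.5018 0.1131 0.0097] 0.5021057724952698 0.11243809759616852 0.026157869026064873 0.009680712916317447
big [0.4872 0.3371 0.0205] [0.4868 0.3351 0.0214] 0.4873950481414795 0.3341382145881653 0.03869416564702988 0.021279238942215006
purp [0.4029 0.1526 0.0199] [0.4019 0.1521 0.0192] 0.4014100134372711 0.1490151435136795 0.03789360076189041 0.019367207829772942
16.692522072680077 [-0.037   0.024   0.1244]
0.36739757449058175 [0.43298883 0.25268152 0.2999847 ] [0.42507461 0.23846968 0.27328861]
```

>>> {"name": "drive_tool", "arguments": {
  "motion": "0 0 0 -0.018 0.012 0.05 100;0 0 0 -0.018 0.012 0.05 100;0 0 6 0 0 0.02 100;0 0 0 0 0 0 100"
}}

```text
clock: 2.15
position: [0.502, 0.2168, 0.1015]
ee_rot: [-0.001, 0.635, 0.773, -0.004]
contact_force: [-0.4, -0.7, 1.5]
width: 0.0856
```

```bash
python3 - <<'E'
from h import *
_,_,s=grab('wrist','w2'); print(s['position'],yawy(s),R(s['ee_rot']).round(3)); print(s['qd'].round(3))
f=np.load('pics/w2.npz'); P=cloud('wrist',f['d'],p=f['p'],q=f['q'])
m=(np.hypot(P[...,0]-.502,P[...,1]-.218)<.045)&(P[...,2]>.009)&(P[...,2]<.02)
q=P[m]; print(len(q),q.mean(0),cv2.minEnclosingCircle(q[:,:2].astype(np.float32)),np.median(q[:,2]))
E
```

```text
[0.50202126 0.21679126 0.10152051] 11.168475361524393 [[-0.194  0.981 -0.007]
 [ 0.981  0.194 -0.005]
 [-0.003 -0.008 -1.   ]]
[-0.005 -0.003 -0.018 -0.006 -0.007 -0.019]
2732 [0.50243979 0.22093677 0.0140719 ] ((0.5028116703033447, 0.21972596645355225), 0.027210986241698265) 0.014009358743272957
```

View pics/w2.png

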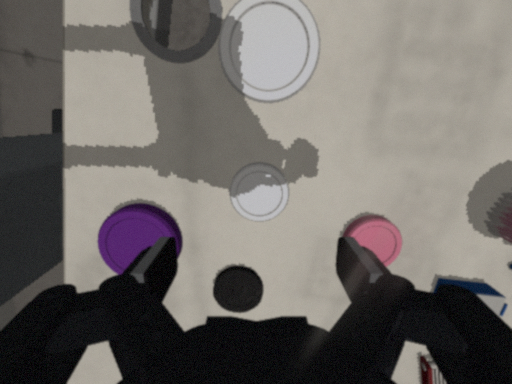

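The puck sits at (260,192) between the jaws, and both cameras put it within 4 mm of (0.502, 0.219). Going down in two stages.

>>> {"name": "drive_tool", "arguments": {
  "motion": "0 0 0 0.002 0 0.045 100;0 0 0 0 0 0.035 100;0 0 0 0 0 0.01 100;0 0 0 0 0 0.005 100"
}}

```text
clock: 2.7
position: [0.508, 0.2213, 0.0119]
ee_rot: [0.004, 0.631, 0.776, 0.003]
contact_force: [-0.3, 0.5, -0.7]
width: 0.0853
```

>>> {"name": "drive_tool", "arguments": {
  "motion": "0 0 0 -0.001 -0.006 0.006 100;0 0 0 0 0 0.004 100;0 0 0 0 0 0 100"
}}

```text
clock: 3.08
position: [0.5039, 0.2197, 0.004]
ee_rot: [0.005, 0.63, 0.776, 0.005]
contact_force: [0.5, -1.2, 0.0]
width: 0.0852
```

>>> {"name": "drive_tool", "arguments": {
  "motion": "0 0 0 0 -0.001 0.003 100;0 0 0 0 0 0 50;0 0 0 0 0 0 50;0 0 0 0 0 0 50;0 0 0 0 0 0 50;0 0 0 0 0 0 50",
  "newtons": 30
}}

```text
clock: 3.82
position: [0.5034, 0.2196, 0.0019]
ee_rot: [0.005, 0.63, 0.776, 0.006]
contact_force: [-0.6, 0.5, 1.3]
width: 0.0502
```

>>> {"name": "drive_tool", "arguments": {
  "motion": "0 0 0 0 0 0 40;0 0 0 0 0 0 40;0 0 0 0 0 0 40",
  "newtons": 30
}}

```text
clock: 4.2
position: [0.5034, 0.2196, 0.0019]
ee_rot: [0.005, 0.63, 0.776, 0.006]
contact_force: [0.1, -0.6, 2.5]
width: 0.0505
```

```bash
python3 - <<'E'
from h import *
_,_,s=grab('wrist','w3'); print(s['position'],s['width'],s['contact_force'])
E
```

```text
[0.50344464 0.21958024 0.00191509] 0.05047996805741388 [ 0.14105848 -0.63632092  2.50197393]
```

View pics/w3.png

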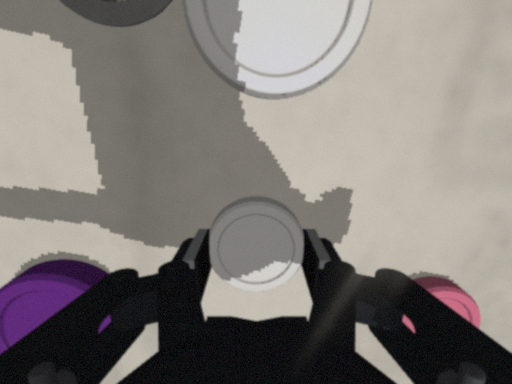

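The puck at (257,245) is held between the pads. Lifting.

>>> {"name": "drive_tool", "arguments": {
  "motion": "0 0 0 0 0 -0.02 40;0 0 0 0 0 -0.05 40;0 0 0 0 0 -0.06 40;0 0 0 0 0 -0.06 40;0 0 0 0 0 -0.05 40"
}}

```text
clock: 4.88
position: [0.4975, 0.2184, 0.2424]
ee_rot: [0.002, 0.63, 0.776, 0.001]
contact_force: [0.3, 1.0, -1.9]
width: 0.05
```

```bash
python3 - <<'E'
from h import *
_,_,s=grab('wrist','w4'); print(s['position'],s['width'],s['contact_force'],yawy(s))
im,d,_=grab('scene','s4')
f=np.load('pics/s0.npz'); P=cloud('scene',f['d'])
# nest extents
m=(P[...,0]>.42)&(P[...,0]<.75)&(P[...,1]>-.13)&(P[...,1]<.1)&(P[...,2]>.04)
q=P[m];print('nest',q.min(0),q.max(0))
f=np.load('pics/w4.npz'); P=cloud('wrist',f['d'],p=f['p'],q=f['q']); print(P[245,257],R(s['ee_rot']).T@(P[245,257]-s['position']))
E
```

```text
[0.49747221 0.21839605 0.2423509 ] 0.050024801140829175 [ 0.27603514  1.00298673 -1.85774393] 11.84440997018417
nest [ 0.58126733 -0.12996769  0.04001897] [0.7375332  0.01585048 0.17603257]
[0.49650779 0.22137117 0.25442216] [ 0.00308165 -0.00029475 -0.01207946]
```

View pics/w4.png

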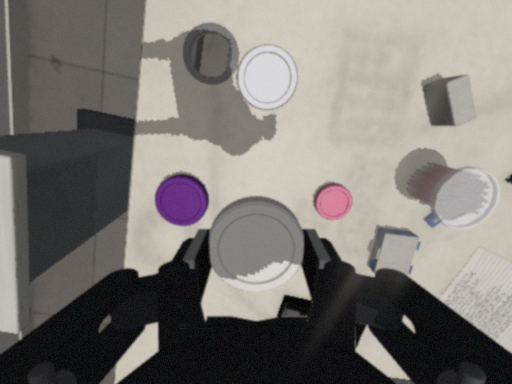

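>>> {"name": "drive_tool", "arguments": {
  "motion": "0 0 0 -0.049 -0.018 0 40;0 0 0 -0.049 -0.018 0 40;0 0 0 -0.049 -0.018 0 40;0 0 0 -0.049 -0.018 0 40;0 0 0 -0.049 -0.018 0 40;0 0 0 0 0 0 40;0 0 0 0 0 0 40"
}}

```text
clock: 5.85
position: [0.461, -0.0451, 0.2388]
ee_rot: [0.003, 0.63, 0.777, 0.004]
contact_force: [0.0, -0.2, -0.8]
width: 0.0502
```

```bash
python3 - <<'E'
from h import *
_,_,s=grab('wrist','w5'); print(s['position'],s['width'],s['contact_force'],yawy(s))
im,d,_=grab('side','d5')
E
```

```text
[ 0.46097912 -0.0451137   0.23876839] 0.050236678178282194 [ 0.01764084 -0.17236699 -0.81836709] 11.956264187949444
```

View pics/w5.png

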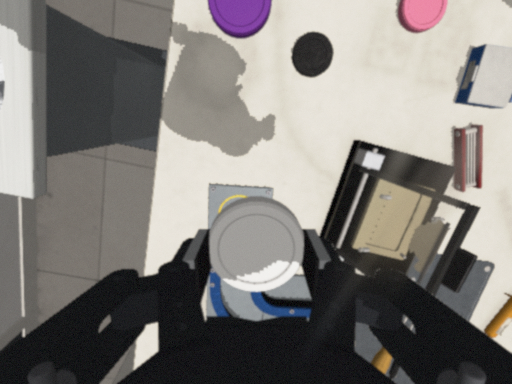

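The view shows the grey bay plate's rear corners near (209,184) and (273,187), with the ring partly hidden behind the held puck. I'll fit the track pose from both cameras.

```bash
cat >> h.py <<'E'
def raypt(n,u,v,z,p=None,q=None):
    m=camera_model(n); K=np.array(m['camera_matrix'])
    u=np.asarray(u,float);v=np.asarray(v,float)
    r=np.stack([(u-K[0,2])/K[0,0],-(v-K[1,2])/K[1,1],-np.ones_like(u)],-1)
    if 'cam_to_world' in m: T=np.array(m['cam_to_world'])
    else:
        W=np.eye(4); W[:3,:3]=R(q); W[:3,3]=p; T=W@np.array(m['T_tool_cam'])
    r=r@T[:3,:3].T; o=T[:3,3]; t=(z-o[2])/r[...,2]
    return o+r*t[...,None]
E
python3 - <<'E'
from h import *
from scipy.optimize import least_squares
f=np.load('pics/s0.npz'); hsv=cv2.cvtColor(f['im'],cv2.COLOR_RGB2HSV)
m=(hsv[...,0]>15)&(hsv[...,0]<35)&(hsv[...,1]>80)
m[:, :205]=0;m[:,250:]=0;m[:215]=0;m[250:]=0
v,u=np.nonzero(m); q=raypt('scene',u,v,.006)
r=least_squares(lambda c:np.hypot(q[:,0]-c[0],q[:,1]-c[1])-.0295,[.45,-.12],loss='soft_l1',f_scale=.002); print('ring scene',r.x,np.abs(r.fun).max())
# scene key points from crop (x5, offset 200,190): plate corners
for n,(cx,cy) in dict(c_rear_left=(125,124),c_rear_right=(38,234),c_front=(463,432),topmid=(436,70)).items():
    print(n,raypt('scene',200+(cx-2)/5,190+(cy-2)/5,.006)[:2])
f=np.load('pics/w5.npz')
im=f['im']
print(raypt('wrist',[209,273],[184,187],.006,f['p'],f['q']))
hsv=cv2.cvtColor(im,cv2.COLOR_RGB2HSV)
m=(hsv[...,0]>18)&(hsv[...,0]<32)&(hsv[...,1]>110); m[:185]=0;m[240:]=0;m[:,:205]=0;m[:,275:]=0
v,u=np.nonzero(m); q=raypt('wrist',u,v,.006,f['p'],f['q']); 
r=least_squares(lambda c:np.hypot(q[:,0]-c[0],q[:,1]-c[1])-.0295,[.45,-.12],loss='soft_l1',f_scale=.002); print('ring wrist',len(q),r.x,np.abs(r.fun).max())
cv2.imwrite('pics/w5c.png',cv2.resize(cv2.cvtColor(im[170:330,190:330],cv2.COLOR_RGB2BGR),None,fx=4,fy=3.7,interpolation=2))
E
```

```text
ring scene [ 0.45235654 -0.12088524] 0.002411355272936823
c_rear_left [ 0.48999197 -0.07454579]
c_rear_right [ 0.39781189 -0.0870162 ]
c_front [ 0.43588081 -0.34954123]
topmid [ 0.6371809  -0.19794116]
[[ 0.40095054 -0.08208642  0.006     ]
 [ 0.49220724 -0.0676017   0.006     ]]
ring wrist 61 [ 0.45164608 -0.11934185] 0.0014230365465115018
```

View pics/w5c.png

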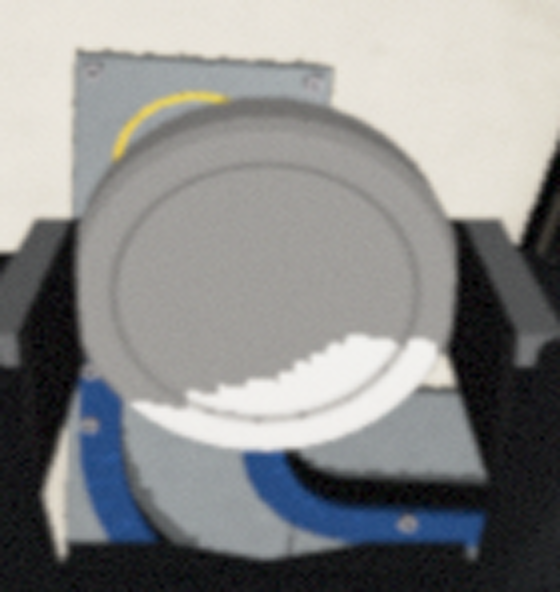

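>>> {"name": "drive_tool", "arguments": {
  "motion": "0 0 0 -0.037 -0.012 0 40;0 0 3.5 -0.037 -0.012 0.03 40;0 0 0 0 0 0.05 40;0 0 0 0 0 0.05 40;0 0 0 0 0 0.04 40;0 0 0 0 0 0 40;0 0 0 0 0 0 40"
}}

```text
clock: 6.82
position: [0.4619, -0.116, 0.0664]
ee_rot: [0.006, 0.647, 0.763, 0.007]
contact_force: [0.1, -0.2, -1.1]
width: 0.0505
```

```bash
python3 - <<'E'
from h import *
s=get_state(); print(s['position'],yawy(s),R(s['ee_rot']).round(3)); print(rel(s,[.4525,-.123,.010]))
_,_,s=grab('side','d6')
E
python3 -c "
import cv2;a=cv2.imread('pics/d6.png')
cv2.imwrite('pics/d6a.png',cv2.resize(a[130:250,230:350],None,fx=5,fy=5,interpolation=2))"
```

```text
[ 0.46186331 -0.1160043   0.06643878] 9.400585513547854 [[-0.163  0.986  0.018]
 [ 0.987  0.163  0.002]
 [-0.001  0.018 -1.   ]]
[-0.0053 -0.0114  0.0562]
```

View pics/d6a.png

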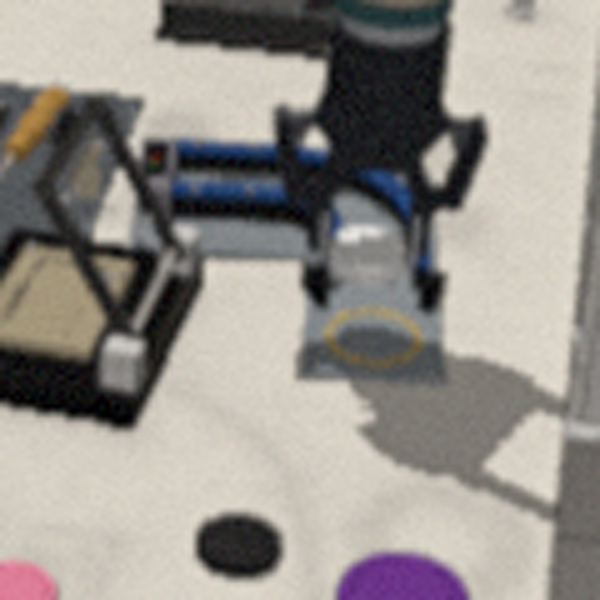

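The puck hangs just above the ring. I'm trimming out a 1° tilt and the offset, then lowering.

>>> {"name": "drive_tool", "arguments": {
  "motion": "1 0 0 -0.005 -0.0115 0.02 40;0 0 0 0 0 0.02 40;0 0 0 0 0 0 40"
}}

```text
clock: 7.25
position: [0.4567, -0.1241, 0.0313]
ee_rot: [0.007, 0.646, 0.763, 0.002]
contact_force: [-0.2, -0.4, -0.4]
width: 0.05
```

```bash
python3 - <<'E'
from h import *
s=get_state(); print(s['position'],yawy(s),R(s['ee_rot']).round(3)[:,2],s['contact_force']); print(rel(s,[.4525,-.123,.008]))
E
```

```text
[ 0.45666251 -0.12413969  0.03132031] 9.503225636561117 [ 0.013 -0.006 -1.   ] [-0.18550786 -0.4194924  -0.39669958]
[ 0.002  -0.0042  0.0233]
```

>>> {"name": "drive_tool", "arguments": {
  "motion": "0.7 0.4 0 0.002 -0.004 0.012 40;0 0 0 0 -0.001 0.007 40;0 0 0 0 0 0.003 40;0 0 0 0 0 0 40"
}}

```text
clock: 7.75
position: [0.4538, -0.1238, 0.011]
ee_rot: [0.003, 0.646, 0.763, 0.0]
contact_force: [0.3, -0.2, -0.2]
width: 0.0502
```

```bash
python3 - <<'E'
from h import *
s=get_state(); print(s['position'],yawy(s),R(s['ee_rot']).round(3)[:,2],s['contact_force']); print(rel(s,[.4525,-.123,.008]))
E
```

```text
[ 0.45383941 -0.12383711  0.0109827 ] 9.527703042704385 [ 0.005 -0.004 -1.   ] [ 0.25820368 -0.15030561 -0.21590743]
[ 0.0011 -0.0012  0.003 ]
```

>>> {"name": "drive_tool", "arguments": {
  "motion": "0 0 0 0.001 -0.001 0.002 40;0 0 0 0 0 0.001 40;0 0 0 0 0 0 70;0 0 0 0 0 0 100;0 0 0 0 0 0 100;0 0 0 0 0 0 100;0 0 0 0 0 0 100"
}}

```text
clock: 8.62
position: [0.4533, -0.1233, 0.0085]
ee_rot: [0.004, 0.646, 0.763, 0.0]
contact_force: [1.0, -0.6, 0.3]
width: 0.0854
```

```bash
python3 - <<'E'
from h import *
_,_,s=grab('wrist','w7'); print(s['position'],s['width'],s['contact_force'])
f=np.load('pics/w7.npz'); P=cloud('wrist',f['d'],p=f['p'],q=f['q'])
m=(np.hypot(P[...,0]-.452,P[...,1]+.12)<.05)&(P[...,2]>.016)&(P[...,2]<.026)
q=P[m]; print(len(q),q.mean(0),cv2.minEnclosingCircle(q[:,:2].astype(np.float32)),np.median(q[:,2]))
E
```

```text
[ 0.45328768 -0.12327798  0.00845085] 0.08537272027388358 [ 1.04125171 -0.58284821  0.27946911]
7635 [ 0.45138556 -0.12278158  0.02018052] ((0.45083630084991455, -0.12479176372289658), 0.04875008389353752) 0.01997968899387087
```

View pics/w7.png

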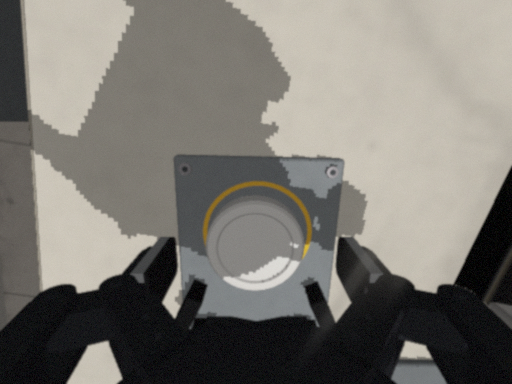

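The puck at (257,242) rests on the yellow ring, whose centre is near (258,230), with the fingers off on both sides. Refining the ring, puck and plate yaw now.

```bash
python3 - <<'E'
from h import *
from scipy.optimize import least_squares
f=np.load('pics/w7.npz'); im=f['im']; p,q=f['p'],f['q']
hsv=cv2.cvtColor(im,cv2.COLOR_RGB2HSV)
m=(hsv[...,0]>15)&(hsv[...,0]<32)&(hsv[...,1]>110); m[:175]=0;m[260:]=0;m[:,:195]=0;m[:,320:]=0
v,u=np.nonzero(m); Q=raypt('wrist',u,v,.006,p,q)
r=least_squares(lambda c:np.hypot(Q[:,0]-c[0],Q[:,1]-c[1])-c[2],[.45,-.12,.03],loss='soft_l1',f_scale=.001); print('ring',len(Q),r.x)
print('holes',raypt('wrist',[184.5,332.5],[169.5,172],.006,p,q)[:,:2])
c=raypt('wrist',[176,344],[156,159],.006,p,q)[:,:2]; print(c,np.degrees(np.arctan2(*(c[1]-c[0])[::-1])))
h=raypt('wrist',[184.5,332.5],[169.5,172],.006,p,q)[:,:2];print(np.degrees(np.arctan2(*(h[1]-h[0])[::-1])))
P=cloud('wrist',f['d'],p=p,q=q)
M=(np.hypot(P[...,0]-.452,P[...,1]+.12)<.045)&(abs(P[...,2]-.02)<.0015); M[:,:200]=0;M[:,312:]=0;M[300:]=0
pts=P[M][:,:2].astype(np.float32); print('puck',len(pts),cv2.minEnclosingCircle(pts),pts.mean(0))
E
```

```text
ring 893 [ 0.45247615 -0.1203626   0.03081318]
holes [[ 0.40696316 -0.08898121]
 [ 0.48749009 -0.07700291]]
[[ 0.40176032 -0.08233471]
 [ 0.49191662 -0.06896543]] 8.434919897539896
8.46064640326196
puck 6294 ((0.4515872895717621, -0.12249431759119034), 0.027119843289256096) [ 0.45133856 -0.12131844]
```

Ring (0.4525,-0.1204), yaw 8.45°, puck within 2 mm of the ring centre. Next I go up, back behind the puck, and shut the fingers.

>>> {"name": "drive_tool", "arguments": {
  "motion": "0 0 0 0 0 -0.03 100;0 0 0 0 0 -0.03 100;0 0 1 0.03 0 0 100;0 0 0 0.025 0 0 50;0 0 0 0 0 0 0;0 0 0 0 0 0 0;0 0 0 0 0 0 0;0 0 0 0 0 0 0"
}}

```text
clock: 9.68
position: [0.4451, -0.0695, 0.07]
ee_rot: [0.004, 0.653, 0.757, 0.0]
contact_force: [0.2, -0.9, 0.5]
width: -0.0
```

```bash
cat >> h.py <<'E'
YAW=np.radians(8.45); RT=np.array([[np.cos(YAW),-np.sin(YAW)],[np.sin(YAW),np.cos(YAW)]])
O=np.array([.4525,-.1204])-RT@np.array([-.06,.11])
def totrack(p): return RT.T@(np.asarray(p)[:2]-O)*1000
def toworld(t): return O+RT@(np.array(t)/1000)
def st(tx=None,ty=None,z=None,yaw=None):
    s=get_state(); Rm=R(s['ee_rot']); t=totrack(s['position']); 
    print('t',s['clock'].round(2) if hasattr(s['clock'],'round') else s['clock'],'track',t.round(1),'z',s['position'][2].round(4),'yaw_track',(yawy(s)-8.45).round(2),'ztool',(Rm.T@np.array([0,0,-1])).round(4),'F',(RT.T@s['contact_force'][:2]).round(1),s['contact_force'][2].round(1),'w',round(s['width'],4))
    if tx is not None:
        w=toworld([tx,ty]); print('rel',rel(s,[w[0],w[1],s['position'][2] if z is None else z]))
E
python3 - <<'E'
from h import *
st(-60,160,.012)
grab('wrist','w8'); print(totrack([.4516,-.1222]))
E
```

```text
t 9.675 track [-59.9 161.4] z 0.07 yaw_track -0.06 ztool [ 0.0061 -0.0064  1.    ] F [ 0.1 -0.9] 0.5 w -0.0
rel [-0.001  -0.0005  0.058 ]
[-61.15473332 108.35179159]
```

View pics/w8.png

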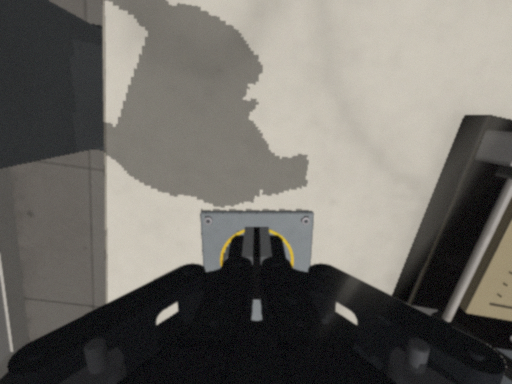

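The shut fingers at (263,240) stand behind the ring, and the hand hides the puck. Lowering.

>>> {"name": "drive_tool", "arguments": {
  "motion": "0 0 0 0 0 0.03 0;0 0 0 0 0 0.02 0;0 0 0 0 0 0.006 0;0 0 0 0 0 0 0"
}}

```text
clock: 10.22
position: [0.4471, -0.0715, 0.0132]
ee_rot: [0.006, 0.654, 0.756, 0.001]
contact_force: [0.6, 0.1, 0.1]
width: -0.0001
```

```bash
python3 - <<'E'
from h import *
st(-60,150,.012)
grab('side','d8')
E
python3 -c "
import cv2;a=cv2.imread('pics/d8.png')
cv2.imwrite('pics/d8a.png',cv2.resize(a[130:250,230:350],None,fx=5,fy=5,interpolation=2))"
```

```text
t 10.225 track [-58.1 159.2] z 0.0132 yaw_track -0.16 ztool [ 0.0074 -0.0087  0.9999] F [ 0.6 -0. ] 0.1 w -0.0001
rel [-0.0092 -0.0018  0.0012]
```

View pics/d8a.png

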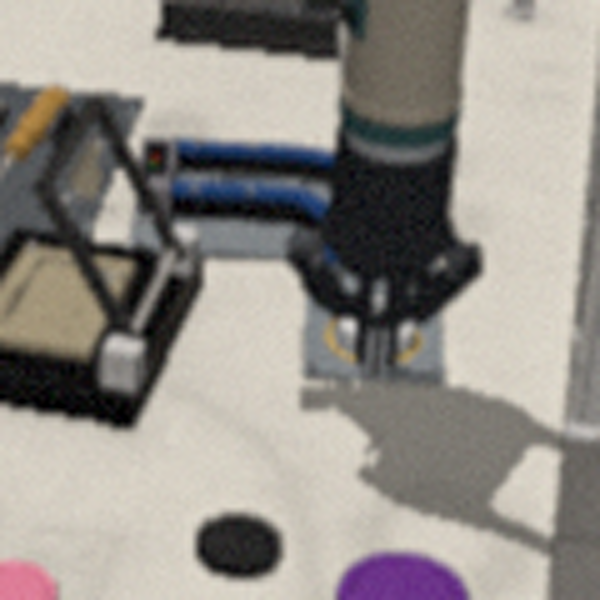

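>>> {"name": "drive_tool", "arguments": {
  "motion": "0.5 0 0 -0.006 -0.002 0.002 0;0 0 0 -0.008 0 0 0;0 0 0 -0.012 0 0 0;0 0 0 -0.012 0 0 0;0 0 0 -0.012 0 0 0"
}}

```text
clock: 10.9
position: [0.4544, -0.125, 0.0136]
ee_rot: [0.005, 0.654, 0.757, -0.002]
contact_force: [-0.8, 0.0, -0.4]
width: -0.0002
```

```bash
python3 - <<'E'
from h import *
st(-60,80,.011)
grab('scene','s9')
E
python3 -c "
import cv2;a=cv2.imread('pics/s9.png')
cv2.imwrite('pics/s9a.png',cv2.resize(a[170:290,190:340],None,fx=5,fy=5,interpolation=2))"
```

```text
t 10.9 track [-58.8 105.2] z 0.0136 yaw_track -0.11 ztool [ 0.0098 -0.0036  0.9999] F [-0.8  0.1] -0.4 w -0.0002
rel [-0.0251 -0.0011  0.0029]
```

View pics/s9a.png

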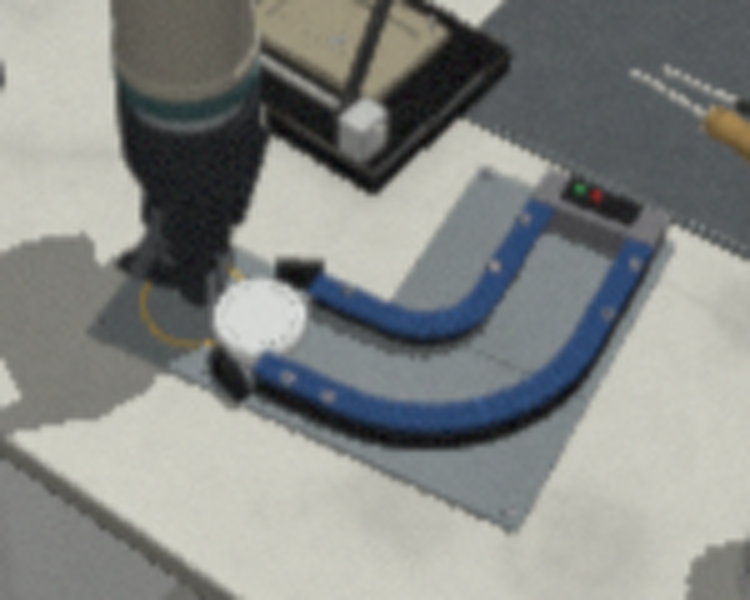

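The puck at crop (260,317) is entering the flare. I'll keep pushing straight.

>>> {"name": "drive_tool", "arguments": {
  "motion": "0.2 0.5 0 -0.012 -0.001 0.002 0;0 0 0 -0.012 0 0 0;0 0 0 -0.012 0 0 0"
}}

```text
clock: 11.32
position: [0.4594, -0.1645, 0.0116]
ee_rot: [0.001, 0.654, 0.757, -0.0]
contact_force: [-0.5, 1.3, 1.0]
width: 0.0
```

```bash
python3 - <<'E'
from h import *
st(-60,35,.011)
grab('scene','s10')
E
python3 -c "
import cv2;a=cv2.imread('pics/s10.png')
cv2.imwrite('pics/s10a.png',cv2.resize(a[170:290,190:340],None,fx=5,fy=5,interpolation=2))"
```

```text
t 11.325 track [-59.6  65.4] z 0.0116 yaw_track -0.13 ztool [ 1.5e-03 -4.0e-04  1.0e+00] F [-0.3  1.3] 1.0 w 0.0
rel [-0.0304 -0.0003  0.0007]
```

View pics/s10a.png

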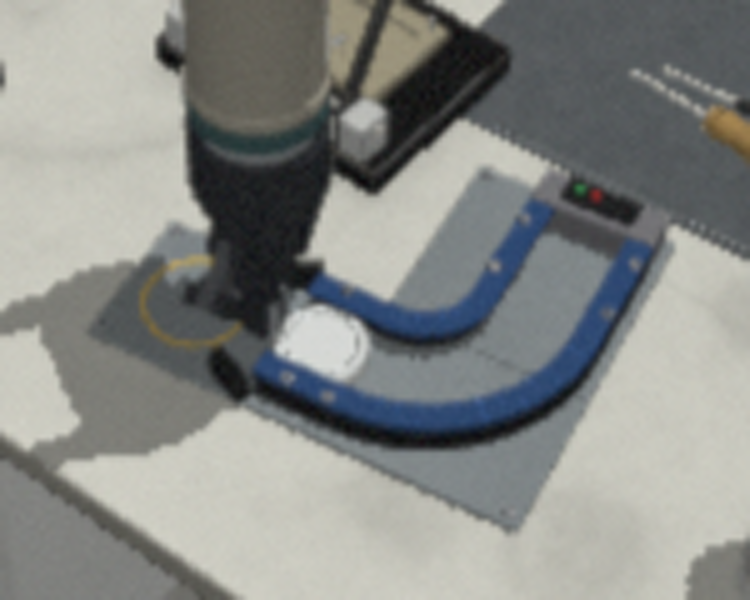

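The puck at crop (322,342) is in the channel under the lips. I'll work out the bend rows from the measured pose.

```bash
cat >> h.py <<'E'
L1=38.;LA=70*np.pi/2
def path(sv,lead=17.):
    # sv: arc length from (-60,0); negative on first straight
    if sv<0: p=np.array([-60,-sv]); y=max(0,lead*(1+sv/L1))
    elif sv<LA: a=sv/70; p=np.array([10-70*np.cos(a),-70*np.sin(a)]); y=min(90,np.degrees(a)+lead)
    else: p=np.array([10+sv-LA,-70]); y=90
    return p,y
def s_of(t):
    ss=np.linspace(-110,190,3001); return ss[np.argmin([np.hypot(*(path(x)[0]-t)) for x in ss])]
def plan(n,ds,z=.011):
    s=get_state(); t=totrack(s['position']); s0=s_of(t); yw=yawy(s)-8.45; cur=t; cy=yw
    print('s0',s0.round(1) ,'yaw',yw.round(1)); dz=s['position'][2]-z
    for i in range(n):
        p,y=path(s0+ds*(i+1)); d=RT@((p-cur)/1000)
        a=np.radians(cy+8.45); X=np.array([-np.sin(a),np.cos(a)]);Y=np.array([np.cos(a),np.sin(a)])
        w=np.clip(-(y-cy),-10.5,10.5)
        print('0 0 %.1f %.4f %.4f %.4f 0;'%(w,d@X,d@Y,dz if i==0 else 0)); cur=p; cy-=w
def look(tag):
    im,d,_=grab('scene',tag); cv2.imwrite(f'pics/{tag}a.png',cv2.resize(cv2.cvtColor(im[170:290,190:340],cv2.COLOR_RGB2BGR),None,fx=5,fy=5,interpolation=2))
E
python3 - <<'E'
from h import *
st(); plan(7,10)
E
```

```text
t 11.375 track [-58.8  63.6] z 0.0118 yaw_track -0.15 ztool [ 0.0036 -0.0019  1.    ] F [-0.2 -2.2] -0.2 w -0.0003
s0 -63.6 yaw -0.2
0 0 -0.2 -0.0100 -0.0011 0.0008 0;
0 0 -0.0 -0.0100 0.0000 0.0000 0;
0 0 -2.0 -0.0100 0.0000 0.0000 0;
0 0 -4.5 -0.0100 -0.0003 0.0000 0;
0 0 -4.5 -0.0099 -0.0011 0.0000 0;
0 0 -4.5 -0.0098 -0.0019 0.0000 0;
0 0 -6.8 -0.0097 -0.0024 0.0000 0;
```

>>> {"name": "drive_tool", "arguments": {
  "motion": "0 0 0 -0.010 -0.001 0.001 0;0 0 0 -0.010 0 0 0;0 0 -2 -0.010 0 0 0;0 0 -4.5 -0.010 0 0 0"
}}

```text
clock: 11.88
position: [0.4654, -0.2078, 0.0107]
ee_rot: [0.001, 0.609, 0.793, -0.001]
contact_force: [0.3, 1.0, 0.7]
width: -0.0002
```

```bash
python3 - <<'E'
from h import *
look('s11'); st(); plan(6,10)
E
```

```text
t 11.925 track [-59.4  20. ] z 0.0108 yaw_track 6.67 ztool [ 0.0048 -0.0017  1.    ] F [ 0.7 -1.1] 0.1 w -0.0001
s0 -20.0 yaw 6.7
0 0 -5.9 -0.0099 -0.0017 -0.0002 0;
0 0 -4.5 -0.0098 -0.0022 0.0000 0;
0 0 -8.2 -0.0097 -0.0022 0.0000 0;
0 0 -8.2 -0.0097 -0.0022 0.0000 0;
0 0 -8.2 -0.0097 -0.0022 0.0000 0;
0 0 -8.2 -0.0097 -0.0022 0.0000 0;
```

View pics/s11a.png

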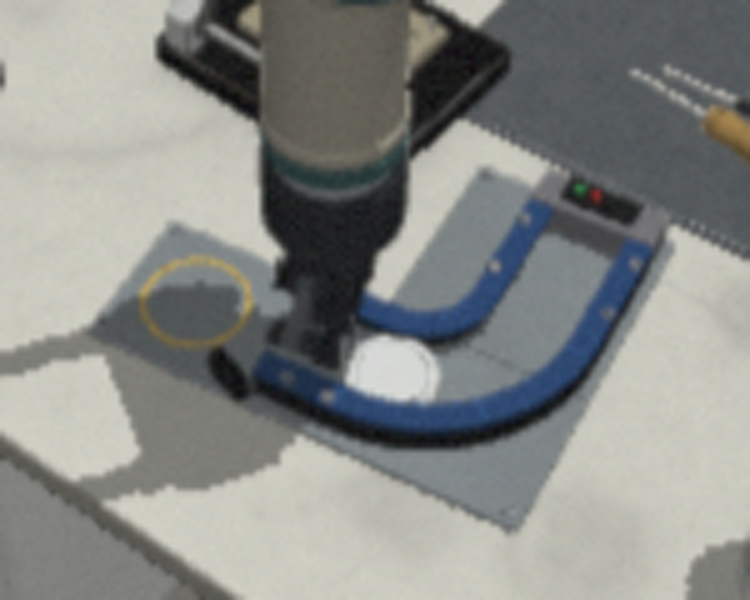

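The puck at crop (392,368) is gliding into the bend and the force is low. Continuing.

>>> {"name": "drive_tool", "arguments": {
  "motion": "0 0 -6 -0.010 -0.0015 0 0;0 0 -5 -0.010 -0.002 0 0;0 0 -8 -0.010 -0.002 0 0"
}}

```text
clock: 12.3
position: [0.4711, -0.2395, 0.0107]
ee_rot: [0.001, 0.465, 0.885, -0.001]
contact_force: [-0.4, 0.3, 0.2]
width: -0.0002
```

```bash
python3 - <<'E'
from h import *
look('s12'); st(); plan(6,10)
E
```

```text
t 12.35 track [-58.3 -12.3] z 0.0108 yaw_track 26.27 ztool [5.6e-03 2.0e-04 1.0e+00] F [ 1. -1.] -0.4 w 0.0001
s0 12.5 yaw 26.3
0 0 -9.1 -0.0096 -0.0027 -0.0002 0;
0 0 -8.2 -0.0097 -0.0022 0.0000 0;
0 0 -8.2 -0.0097 -0.0022 0.0000 0;
0 0 -8.2 -0.0097 -0.0022 0.0000 0;
0 0 -8.2 -0.0097 -0.0022 0.0000 0;
0 0 -8.2 -0.0097 -0.0022 0.0000 0;
```

View pics/s12a.png

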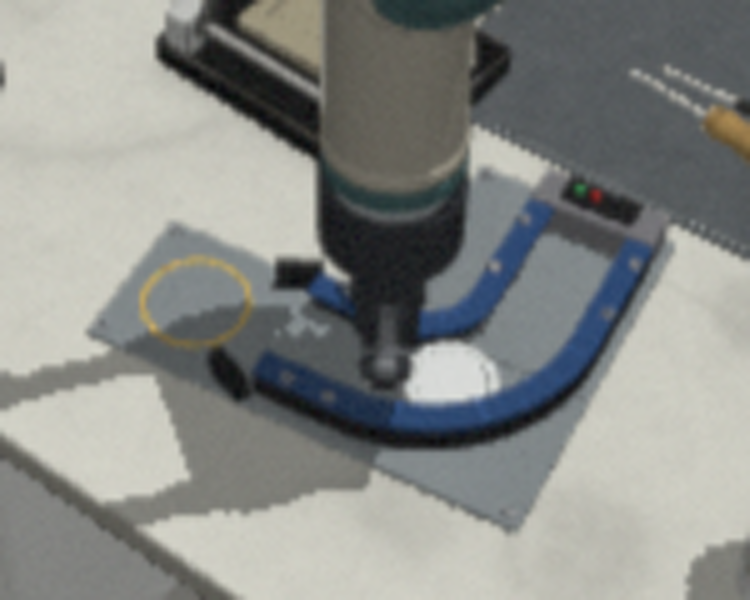

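>>> {"name": "drive_tool", "arguments": {
  "motion": "0 0 -9 -0.010 -0.0025 0 0;0 0 -8 -0.010 -0.002 0 0;0 0 -8 -0.010 -0.002 0 0;0 0 -8 -0.010 -0.002 0 0"
}}

```text
clock: 12.85
position: [0.4942, -0.273, 0.0106]
ee_rot: [0.0, 0.19, 0.982, -0.001]
contact_force: [-0.1, 0.4, 0.4]
width: -0.0001
```

```bash
python3 - <<'E'
from h import *
look('s13'); st(); plan(7,10)
E
```

```text
t 12.9 track [-39.8 -48.6] z 0.0107 yaw_track 59.84 ztool [0.0032 0.0027 1.    ] F [ 1.5 -1.1] 0.3 w -0.0001
s0 54.2 yaw 59.8
0 0 -9.7 -0.0097 -0.0024 -0.0003 0;
0 0 -8.2 -0.0097 -0.0022 0.0000 0;
0 0 -8.2 -0.0097 -0.0022 0.0000 0;
0 0 -4.1 -0.0097 -0.0022 0.0000 0;
0 0 -0.0 -0.0099 -0.0015 0.0000 0;
0 0 -0.0 -0.0100 -0.0002 0.0000 0;
0 0 -0.0 -0.0100 -0.0000 0.0000 0;
```

View pics/s13a.png

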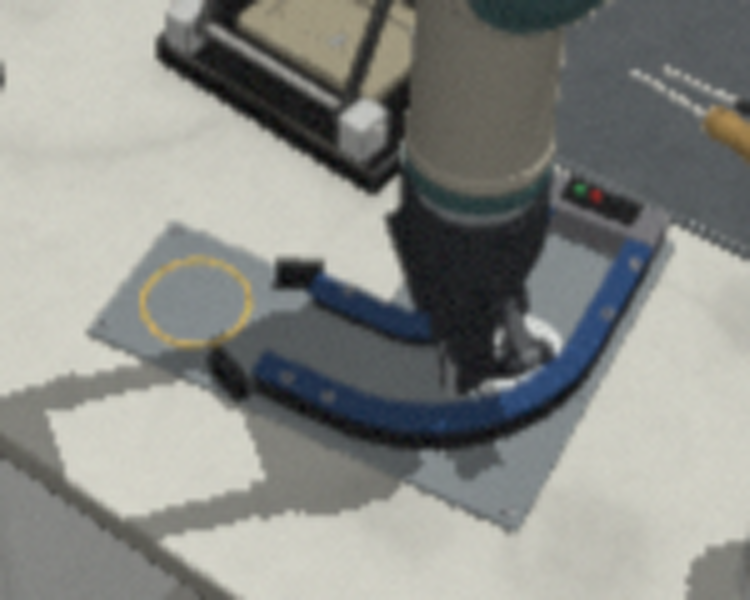

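The puck at crop (525,350) is past the middle of the bend. I'll continue round and onto the last straight.

>>> {"name": "drive_tool", "arguments": {
  "motion": "0 0 -10 -0.010 -0.0025 0 0;0 0 -8 -0.010 -0.002 0 0;0 0 -8 -0.010 -0.002 0 0;0 0 -4 -0.009 -0.002 0 0"
}}

```text
clock: 13.4
position: [0.531, -0.2869, 0.0102]
ee_rot: [-0.001, -0.072, 0.997, -0.001]
contact_force: [-0.8, -0.4, 0.7]
width: 0.0004
```

```bash
python3 - <<'E'
from h import *
look('s14'); st(22,-70); plan(4,6)
E
```

```text
t 13.45 track [ -5.4 -66.9] z 0.0103 yaw_track 89.91 ztool [-1.0e-04  2.3e-03  1.0e+00] F [ 1.6 -1.3] 0.5 w -0.0002
rel [-0.0274 -0.0031  0.    ]
s0 94.2 yaw 89.9
0 0 -0.1 -0.0056 -0.0024 -0.0007 0;
0 0 -0.0 -0.0060 -0.0006 0.0000 0;
0 0 -0.0 -0.0060 -0.0001 0.0000 0;
0 0 -0.0 -0.0060 -0.0000 0.0000 0;
```

View pics/s14a.png

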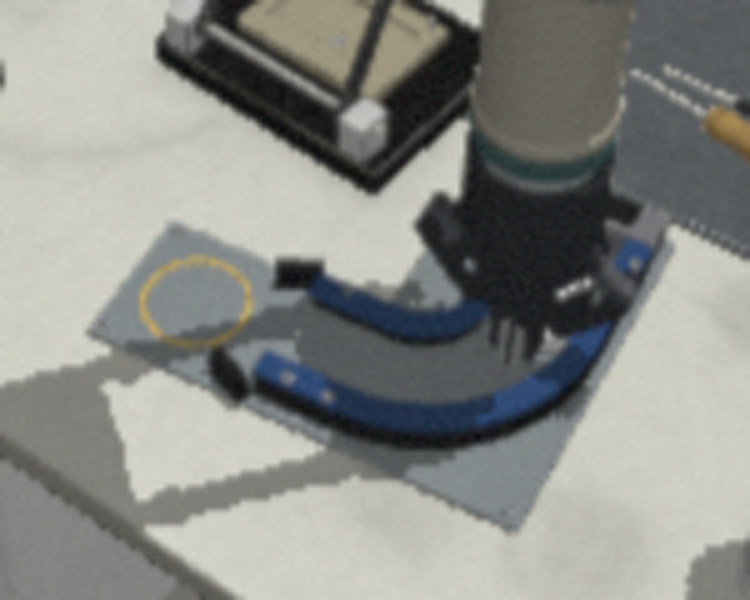

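The fingers at crop (515,340) are on the last straight behind the mostly hidden puck. I'll finish in small steps.

>>> {"name": "drive_tool", "arguments": {
  "motion": "0 0 0 -0.006 -0.0025 0 0;0 0 0 -0.006 -0.0005 0 0;0 0 0 -0.006 0 0 0;0 0 0 -0.004 0 0 0"
}}

```text
clock: 13.95
position: [0.5548, -0.2864, 0.01]
ee_rot: [-0.001, -0.069, 0.998, -0.001]
contact_force: [0.6, 0.2, 0.7]
width: -0.0001
```

```bash
python3 - <<'E'
from h import *
st(22,-70)
E
```

```text
t 13.95 track [ 16.8 -69.2] z 0.01 yaw_track 89.47 ztool [-0.0017  0.0013  1.    ] F [0.7 0.1] 0.7 w -0.0001
rel [-0.0052 -0.0007 -0.    ]
```

>>> {"name": "drive_tool", "arguments": {
  "motion": "0 0 0 -0.002 0 0 0;0 0 0 -0.002 0 0 0"
}}

```text
clock: 14.2
position: [0.559, -0.2857, 0.01]
ee_rot: [-0.001, -0.069, 0.998, -0.001]
contact_force: [-0.9, -0.0, 0.0]
width: 0.0003
```

>>> {"name": "drive_tool", "arguments": {
  "motion": "0 0 0 -0.002 0 0 0"
}}

```text
clock: 14.32
position: [0.561, -0.2853, 0.0101]
ee_rot: [-0.001, -0.069, 0.998, -0.001]
contact_force: [-0.5, 0.0, 0.4]
width: 0.0001
```

```bash
python3 - <<'E'
from h import *
look('s15'); st(22,-70)
E
```

```text
t 14.375 track [ 23.4 -69.2] z 0.01 yaw_track 89.45 ztool [-0.0016  0.0013  1.    ] F [-0.2 -0.1] 0.2 w -0.0002
rel [ 0.0014 -0.0009  0.    ]
```

View pics/s15a.png

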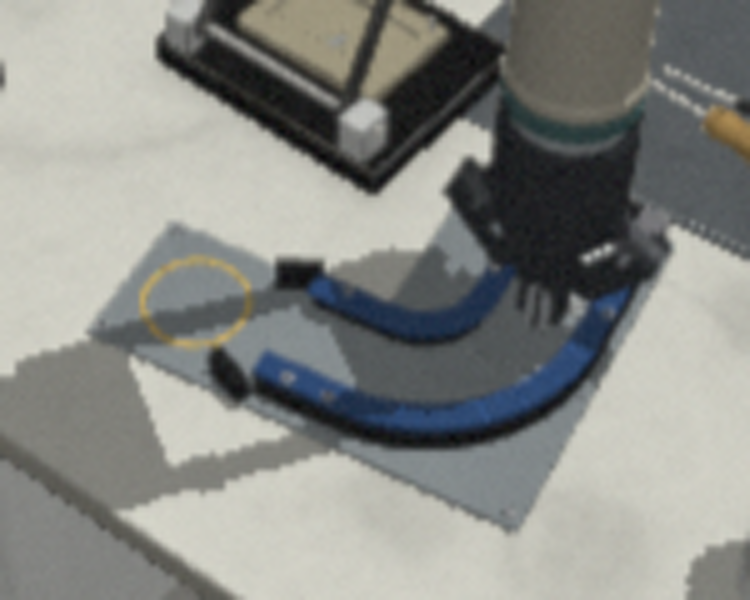

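>>> {"name": "drive_tool", "arguments": {
  "motion": "0 0 0 -0.0015 -0.0005 0 0"
}}

```text
clock: 14.5
position: [0.5621, -0.2855, 0.01]
ee_rot: [-0.002, -0.069, 0.998, -0.0]
contact_force: [-4.8, -0.5, 2.6]
width: 0.0004
```

>>> {"name": "drive_tool", "arguments": {
  "motion": "0 0 0 -0.0015 0 0 0"
}}

```text
clock: 14.62
position: [0.5621, -0.2854, 0.0099]
ee_rot: [-0.003, -0.069, 0.998, -0.0]
contact_force: [-6.1, -1.6, 4.0]
width: -0.0003
```

>>> {"name": "drive_tool", "arguments": {
  "motion": "0 0 0 -0.0015 0 0 0"
}}

```text
clock: 14.75
position: [0.5621, -0.2854, 0.01]
ee_rot: [-0.005, -0.07, 0.998, -0.0]
contact_force: [-4.9, -1.1, 2.9]
width: -0.0001
```

The force rose and the fingers stopped at track x≈24, which fits the puck touching the stop. Backing off, raising and looking.

>>> {"name": "drive_tool", "arguments": {
  "motion": "0 0 0 0.006 0 0 0;0 0 0 0.006 0 0 0;0 0 0 0 0 -0.02 0;0 0 0 0 0 -0.05 0;0 0 0 0 0 -0.05 0;0 0 0 -0.05 0 -0.03 0;0 0 0 -0.05 0 0 0;0 0 0 0 0 0 0"
}}

```text
clock: 15.75
position: [0.6526, -0.2732, 0.1639]
ee_rot: [-0.001, -0.068, 0.998, 0.0]
contact_force: [0.1, 0.3, -0.9]
width: -0.0002
```

```bash
python3 - <<'E'
from h import *
st(); grab('wrist','w16'); look('s16')
E
```

```text
t 15.75 track [115.5 -70.5] z 0.1639 yaw_track 89.31 ztool [-1.9e-03 -4.0e-04  1.0e+00] F [0.1 0.3] -0.9 w -0.0002
```

View pics/w16.png

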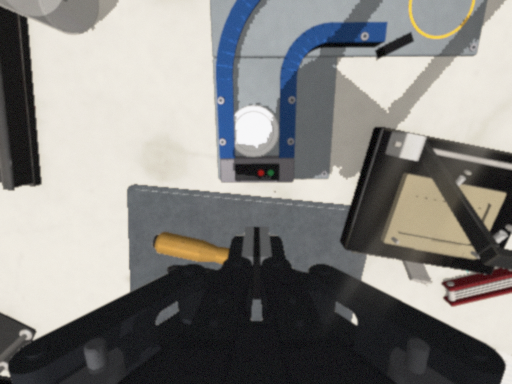

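View pics/s16a.png

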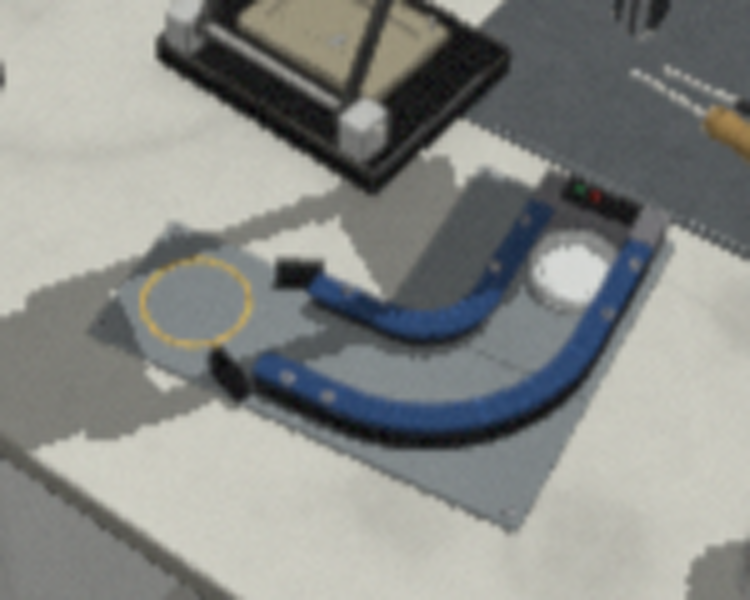

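The wrist view has the puck at (255,131) with its edge reaching the stop at (255,157). The scene view shows it at crop (572,270) in front of the reader. Measuring it, with a last check on the bystanders.

```bash
python3 - <<'E'
from h import *
f=np.load('pics/w16.npz'); p,q=f['p'],f['q']; P=cloud('wrist',f['d'],p=p,q=q)
T=((P[...,:2]-O)@RT)*1000
M=(abs(P[...,2]-.02)<.0025)&(T[...,0]>20)&(T[...,0]<87)&(abs(T[...,1]+70)<26)
t=T[M]; print(len(t),t.min(0),t.max(0),t.mean(0),np.median(P[M][:,2]))
# stop top front edge (z~.035)
M2=(abs(P[...,2]-.035)<.004)&(T[...,0]>70)&(T[...,0]<130)&(abs(T[...,1]+70)<20); print('stop',np.percentile(T[M2][:,0],[0,2,50,98]),np.median(P[M2][:,2]))
a=np.load('pics/s0.npz'); b=np.load('pics/s16.npz'); d=np.abs(a['im'].astype(int)-b['im']).sum(-1)[80:215,90:245]>120
print('changed px',d.sum(),[ (x.min(),x.max()) for x in np.nonzero(d)] if d.any() else 0)
E
```

```text
1976 [ 33.4571084  -93.36334402] [ 86.71754954 -47.36613951] [ 59.97256968 -71.49302597] 0.01997579964766355
stop [ 86.85738371  89.13563345  99.63205926 108.60579402] 0.035185566775148946
changed px 311 [(np.int64(10), np.int64(134)), (np.int64(0), np.int64(154))]
```

```bash
python3 - <<'E'
from h import *
im,d,_=grab('scene','s17'); cv2.imwrite('pics/s17b.png',cv2.resize(cv2.cvtColor(im[70:300,80:400],cv2.COLOR_RGB2BGR),None,fx=2.4,fy=2.4))
P=cloud('scene',d); A=cloud('scene',np.load('pics/s0.npz')['d'])
for n,c,r,z in [('cap',(.501,.1125),.04,.006),('pink',(.616,.19),.04,.006)]:
  for Q in (A,P):
    m=(np.hypot(Q[...,0]-c[0],Q[...,1]-c[1])<r)&(Q[...,2]>z); print(n,Q[m].mean(0).round(4))
E
```

```text
cap [0.501  0.1097 0.0089]
cap [0.5005 0.1096 0.0091]
pink [0.6157 0.1877 0.0129]
pink [0.6157 0.1871 0.0124]
```

View pics/s17b.png

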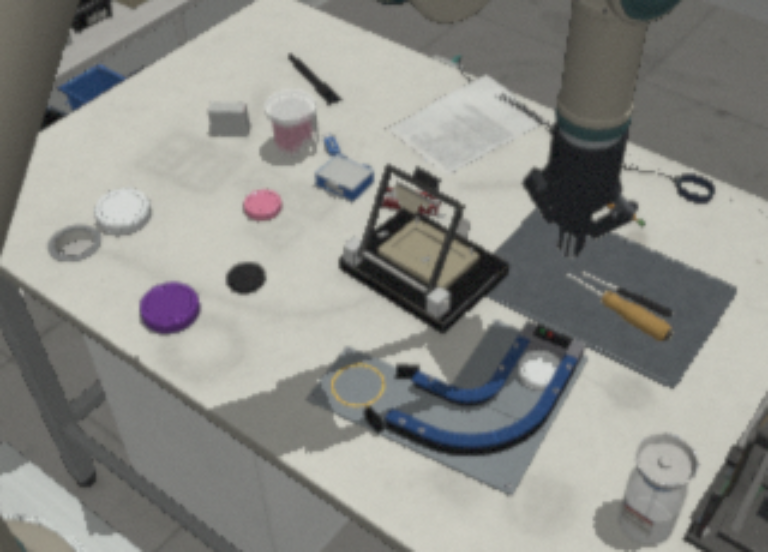

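All the bystanders stand where they did. The puck at crop (540,370) is home and the arm is clear.

```bash
python3 -c "
from rig import *
print(get_state()['clock'],sign_off())"
```

```text
the job is handed in; nothing more can be done
15.9 None
```

The puck is fully home against the reader stop, and the job was handed in at 15.9 s. I placed the small white puck within about 2 mm of the ring's centre and let it go. Then I pushed it with shut fingers through the mouth and round the bend until the force rose at the stop.

**Puck:** The last wrist view puts the far edge of its top face at track x ≈ 86.7 mm, with the stop face at 87 mm. Its near edge is at 33.5 mm, so its centre is about 60 mm, less than 1 mm from home. Its top is 20 mm above the bench, as expected for lying flat on the floor. I could not measure its sideways position exactly because the lips hide its sides (they gave about −70 to −71.5 mm against −70 mm).

**Bystanders:** I measured the lens cap and it moved less than 1 mm. I checked the timer, parts box, cotton buds and solvent bottle only by eye in the last picture, where they looked unmoved. A simple pixel difference flagged 311 changed pixels in that area. I put these down to the missing puck and the arm's shadow, but I did not trace them.

**Disagreements:** The scene and wrist cameras differed by up to 4 mm on the puck's first position. The gripper read 50 mm on the 54 mm puck. Neither affected the outcome.

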